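# Weigh the fittings tray on the bench spring scale

### The arm

A 6-joint arm with a two-finger parallel gripper is mounted at the origin on the work surface. World frame = base frame: x ahead of the robot, y to its left, z up, the work surface at z = 0. Lengths are in m, angles in rad, forces in N, time in s.
With the tool pointing down it reaches from about 0.375 to 0.9 m from the base axis. Payload 3.1 kg.
Tool frame: the origin (TCP) lies at the centre of the arm's flange, where the gripper is bolted on; the fingertips stand robot.tip_extent ahead of it and the grasp point (between the pads) lies 164 mm ahead of it (robot.tip_extent is the distance from the TCP to the fingertips, in m); z points along the fingers, y is the line along which they close (so a half turn about z gives the same grasp; the last joint's range is limited). The gripper opens to 87 mm and grips with 3 to 60 N. Pads are 19 mm wide; open, the fingers measure 117 mm over their backs; the gripper's body (75 mm by 190 mm) begins 51 mm behind the grasp point.
Start: joints at [-0.178, 0.527, 1.433, -0, 1.181, -0.178], TCP at [0.625, 0, 0.405] pointing down, gripper open.
Joint ranges: [-3.08, 3.08], [-0.75, 2.2], [0.22, 2.44], [-1.43, 4.57], [0, 2.65], [-2.85, 2.85]. Speed limits (rad/s): [2.79, 2.79, 3.14, 3.14, 3.14, 3.14].

### API

Orientations are given as a unit quaternion [x, y, z, w].
In Python, from rig import get_obs, camera, hand_in, cut_out, robot gives the robot as it stands.
- The arm moves only by the tool step_arm, never from a script. Its argument "rows" is a list of rows, each a list of 6 numbers: the shift along the world's x, y, z in m, then the turn, a rotation vector about the world's x, y, z in degrees. A call has 1 to 12 rows; each row shifts and turns the commanded pose from where the row before left it; what a row does not reach is not made up. A row lasts 1/8 s, in which the tool goes at most 62.5 mm and 10.7 degrees, less where a joint would pass 70% of its speed; a pose out of reach is approached as far as the arm can. A call is refused whole if a number of a shift passes 0.0625 or a number of a turn 10.7, either way. A call with a gripper value outside its range is refused whole. "jaw" is the finger opening in m, from 0 to 0.087, set as the call begins (left out, the last holds). The fingers move at their own pace and stop on an object; "squeeze" is the grip in N (left out, the last holds). Time passes only in rows, so rows that do not move let the fingers close. It gives the time, the measured TCP pose, the force, the opening and the grip force at its end, in the units of the state.
- get_obs(): the state, without advancing time (a new reading comes with each control period).
- camera(name): name is "scene" or "side" or "wrist"; returns a dict with "pixels" (420x560x3 uint8, blue, green, red), "depth" (420x560 float32, m along the optical axis (not along the pixel's ray), 0 where there is no reading), "fov_y" (degrees; the focal length in pixels is half the picture's height over the tangent of half this angle, whatever the lens; pixels are square), "cx", "cy" (the principal point, pixels), "extrinsics" (4x4, takes a point from camera to world coordinates); the wrist camera has in their place "mount" (4x4, takes a point from camera to tool coordinates, whose origin is the TCP and whose axes are the flange's). Camera axes: x right, y up, looking along -z (the intrinsics and any distortion apply to the point x, -y, -z); pixel columns grow to the right and rows downward; lengths in m; the calibration is good to about 2 mm. A picture is of the moment at which its call begins: read the wrist's pose just before it.
- hand_in(): hands the job in; it is judged then, once.
Trained networks look in the newest picture that a camera, given by its name, has taken for a name from the list of things; names that differ only in an ending like _2 or _b are one class to them, and where a whole thing is asked for, a point or a joint stands for the part that bears it (a point fixed in the world has none). Each returns a list of dicts, best first, with "confidence" (0 to 1); they miss things now and then, are a little off and sometimes report something else, mostly with a low value. They report only what shows in the picture. A call takes as long as a camera call.
- cut_out(label, camera): "region" (420x560 bool, what is visible of it) and "extent" ([centre column, centre row, width, height] in pixels, round what is visible of it).
The state is a dict: "time": time; "q": joint angles; "joint_velocities": joint speeds; "joint_torque": joint torques, N m; "position": TCP position; "tool_rot": TCP orientation; "ft_force": force on the tool from outside, world axes, zero at the start; "moment": the same for the moment, N m; "grip_width": finger opening in m; "grip_force": force on a finger pad.
Only numpy, scipy, OpenCV 4.12 (cv2) and the standard library are available. Lean on these libraries where they do the work, as an engineer would, in place of code of your own. Each camera call takes 0.05 s, during which the arm holds its last target. There are 200 camera calls.

### The job

Pick up the wooden tray of fittings by its grip and hang its steel bail on the hook of the spring scale. Ease the weight down onto the spring until the scale alone carries all of it, and only then let go, so that the pointer creeps (at most 4 cm a second), never drops or springs back, and is not pushed to its bottom stop. Knock nothing hard, and leave the other things on the bench where they are.

Things in the scene. Friction and masses are not known exactly. Their poses are not given: they have to be found in the camera images.
- tray: Open plywood tray, 100 (x) x 150 (y) x 45 mm high, fittings fixed in it; loose, 0.22 to 0.8 kg, differs each time. Origin: centre of underside, z up. Bail of 8 mm steel bar in its y-z plane: uprights at y = +-71.5 mm up to 95 mm, then sloping in to a blunt peak (24 mm wide, nearly flat) over the middle. Centre of mass under the peak. Same turned half round.
- bail_top (a point): Centre of the bail's 8 mm bar at its peak, 155 mm above the tray's underside: the place that goes in the hook. Here the bar runs along the tray's y. The space under it is open down to the fittings, 49 mm above the underside. Axes as the tray's.
- tray_grip (a point): Middle of the plain upright dark wooden grip over the bail's peak, 193 mm above the tray's underside. Grip 32 mm along tray x, 16 mm thick along tray y, from 170 to 212 mm above the underside; below it a 12 (x) by 14 (y) mm neck goes down to the bail. Axes as the tray's.
- scale: Spring scale fixed to the bench. Origin on the bench straight below the hook's seat. Grey post (34 x 44 mm, 302 mm high with its cap) centred 147 mm from there along the scale's +x, its foot 100 x 90 x 14 mm beginning at +100 mm; graduated plate 72 mm wide on its far side. The steel hook reaches out from the post along the scale's -x.
- hook_seat (a point): Centre line of the hook's 8 mm round bar at mid seat; moves with the hook; 240 mm up unloaded. Along scale x: seat flat from -7 to +7 mm, rising to the tip at x -22, z +16 mm, and to x +22, z +14 mm, whence a level shank runs to the post. A bail bar seated along scale y has its centre 8 mm above this point; to pass the tip, 24 mm above or more. Axes as the scale's.
- hook (a joint): How far the hook and pointer are pulled down, in m: 0 unloaded, bottom stop at 0.085. Spring of 110 N/m (9.1 mm per newton hung on it), lightly damped; the tray will settle somewhere between 0.018 and 0.073, by its weight.
- plane: Bystander: small brass block plane, 95 x 32 x 33 mm; origin under its centre, long along x.
- jar: Bystander: amber glass jar, 56 mm across, 70 mm high; origin under its centre.
- caul: Bystander: cork-faced clamping block, 90 (x) x 50 x 28 mm; origin under its centre.

How it is judged:
On the way, in this order (a step that is already met when the one before it is completed fails the run):
1. the tray is lifted clear of the bench in the fingers (height (world z) of tray above 0.03 m and contact force between the fingers and tray above 2 N), for 0.2 s.
2. the bail lies in the hook and the scale begins to carry it, still held in the fingers (distance between bail_top and hook_seat below 0.018 m and contact force between tray and scale above 0.3 N and contact force between the fingers and tray above 2 N), for 0.2 s.
At the end, for the whole second after the job is handed in: The tray hangs free by the peak of its bail in the hook's seat (bail_top within 18 mm of hook_seat), clear of the bench and within 0.25 rad of level; the pointer stands still (under 0.02 m/s) at more than 13 mm; the tray hardly swings (under 0.08 m/s) (distance between bail_top and hook_seat below 0.018 m and contact force between tray and scale above 1.5 N and height (world z) of tray above 0.012 m and value of joint hook above 0.013 m and velocity of joint hook between -0.02 and 0.02 m/s and linear speed of tray below 0.08 m/s and angle between tray's own z axis and vertical below 0.25 rad); the robot touches nothing.
It fails at once if the pointer drops, jerks or springs back (the hook moves faster than 0.06 m/s) (velocity of joint hook above 0.06 m/s or velocity of joint hook below -0.06 m/s).
It fails at once if the scale is pushed to its bottom stop (past 82 mm) (value of joint hook above 0.082 m).
It fails at once if the scale is knocked or forced (more than 14 N from the tray or 14 N from the robot) (contact force between any of tray, the arm, the fingers and scale above 14 N).
It fails at once if the plane, the jar or the cork block is moved more than 20 mm (distance of any of plane, jar, caul from where it was at the start of the episode above 0.02 m).
It also fails if it takes over 64 s, if anything falls off the work surface, if the arm or the gripper's body presses on something with over 40 N, if the wrist force passes 120 N, or if a joint passes its speed limit or range.

## Working session

There is one attempt and no reset: what is moved stays moved. The work goes in short steps, Python scripts to look and compute and a tool call to move; the robot and the scene stay as the last step left them, time stands still between calls to the robot, and variables do not carry over. Pictures are saved under pics/ and viewed, at most 10 in all, crops included, and the job is handed in when it is done.

Besides the shell and the picture viewer there is one more tool, called after "Emit:" as name([rows], argument=value, ...), one row to a line, values as JSON. step_arm: Moves the arm, as the interface text tells. Its arguments: {"type":"object","properties":{"rows":{"type":"array"},"jaw":{"type":"number"},"squeeze":{"type":"number"}},"required":["rows"]}

```bash
mkdir -p pics; cat > h.py <<'E'
import numpy as np, cv2
from rig import get_obs, camera, hand_in, cut_out, robot
from scipy.spatial.transform import Rotation as R
def cloud(c, T):
    f=210/np.tan(np.radians(c["fov_y"])/2); d=c["depth"]
    v,u=np.mgrid[0:420,0:560]
    P=np.stack([(u-c["cx"])/f*d,-(v-c["cy"])/f*d,-d],-1)
    return P@T[:3,:3].T+T[:3,3]
def shot(n):
    o=get_obs(); c=camera(n)
    if n=="wrist":
        T=np.eye(4);T[:3,:3]=R.from_quat(o["tool_rot"]).as_matrix();T[:3,3]=o["position"];T=T@c["mount"]
    else: T=c["extrinsics"]
    return c,cloud(c,np.array(T)),np.array(T)
E
python3 - <<'E'
from h import *
print(get_obs()); print(robot)
ims=[]
for n in ["scene","side"]:
    c,W,T=shot(n); ims.append(c["pixels"]); print(n,[k for k in c],T[:3,3],c["fov_y"],c.get("distortion"))
    for l in ["tray","tray_grip","bail_top","scale","hook_seat","plane","jar","caul"]:
        for r in cut_out(l,n)[:2]:
            m=r["region"]&(c["depth"]>0); p=W[m]
            if len(p): print(l,round(r["confidence"],2),np.round(r["extent"]),np.percentile(p,[2,50,98],axis=0).round(3).tolist())
    cv2.imwrite(f"pics/{n}0.png",c["pixels"])
E
```

```text
{'time': 0.0, 'q': array([-1.78483444e-01,  5.28472595e-01,  1.43391458e+00, -9.54968970e-06,
        1.18141352e+00, -1.78506684e-01]), 'joint_velocities': array([ 1.10090555e-03,  2.18337470e-03, -1.90805405e-04, -1.91556377e-03,
       -1.28121529e-03, -4.58142946e-05]), 'joint_torque': array([-5.45745443e-04, -4.40045428e+01, -1.76593530e+01,  6.32597599e-02,
        5.83207863e-02, -1.53719384e-04]), 'position': array([6.24649610e-01, 1.01916036e-04, 4.03763356e-01]), 'tool_rot': array([ 7.07096849e-01,  7.07115852e-01, -6.33277805e-04, -9.04342754e-04]), 'ft_force': array([0.45717884, 0.04065732, 0.33090558]), 'moment': array([ 0.01689892, -0.01013161,  0.01712057]), 'grip_force': 0.0, 'grip_width': 0.08688432677378836}
<Robot object at 0x7f4270157e00>
scene ['pixels', 'depth', 'fov_y', 'cx', 'cy', 'extrinsics'] [1.27188192 0.03363511 0.79779893] 56.46076587705127 None
tray 0.59 [377. 222.  63.  83.] [[0.453, 0.156, 0.001], [0.585, 0.232, 0.03], [0.635, 0.304, 0.209]]
tray 0.4 [182. 249.  67. 155.] [[0.664, -0.251, 0.01], [0.791, -0.204, 0.17], [0.824, -0.169, 0.298]]
tray
[... 1286 characters left out ...]
4. 101.] [[0.532, 0.156, 0.003], [0.581, 0.224, 0.031], [0.63, 0.304, 0.206]]
scale 0.82 [408. 259. 138. 166.] [[0.636, -0.251, 0.002], [0.757, -0.221, 0.176], [0.816, -0.167, 0.294]]
hook_seat 0.81 [410. 230. 145.  43.] [[0.604, -0.248, 0.005], [0.72, -0.203, 0.255], [0.794, -0.019, 0.26]]
plane 0.62 [194. 306.  55.  27.] [[0.38, -0.035, 0.001], [0.424, -0.016, 0.023], [0.467, 0.01, 0.035]]
plane 0.51 [224. 181.  64. 104.] [[0.532, 0.156, 0.001], [0.581, 0.224, 0.031], [0.632, 0.305, 0.208]]
jar 0.71 [293. 247.  28.  45.] [[0.625, -0.014, 0.0], [0.644, -0.002, 0.048], [0.674, 0.031, 0.071]]
caul 0.66 [348. 235.  46.  38.] [[0.74, -0.017, 0.007], [0.779, 0.006, 0.027], [0.828, 0.033, 0.029]]
```

```bash
python3 - <<'E'
from h import *
G=[];ims=[]
for n in ["scene","side"]:
    c,W,T=shot(n); ims.append(c["pixels"]); G.append(W[c["depth"]>0])
    def box(lo,hi): 
        p=G[-1]; return p[np.all((p>lo)&(p<hi),1)]
    def rep(s,p):
        if len(p)<4: print(s,len(p));return
        (cx,cy),(w,h),a=cv2.minAreaRect(p[:,:2].astype(np.float32)*1000)
        print(n,s,len(p),"rect",np.round([cx,cy,w,h,a],1),p.min(0).round(4),p.max(0).round(4))
    rep("grip",box([.5,.1,.175],[.7,.35,.23]))
    rep("grip top",box([.5,.1,.203],[.7,.35,.23]))
    rep("bail",box([.5,.1,.06],[.7,.35,.165]))
    rep("tray rim",box([.5,.1,.035],[.7,.35,.055]))
    rep("post",box([.74,-.3,.27],[.9,-.1,.31]))
    rep("postlow",box([.74,-.3,.05],[.9,-.1,.22]))
    rep("hook",box([.55,-.3,.2],[.755,-.1,.30]))
    rep("foot",box([.6,-.3,.005],[.9,-.1,.02]))
    q=box([.55,-.3,.2],[.755,-.1,.30])
    q=q[np.argsort(q[:,0])]
    for k in np.arange(.6,.75,.008):
        s=q[(q[:,0]>=k)&(q[:,0]<k+.008)]
        if len(s): print("  ",round(k,3),len(s),s.mean(0).round(4),s[:,2].max().round(4))
a=ims[0][150:350,130:430]; b=ims[1][110:350,150:500]
cv2.imwrite("pics/a.png",np.vstack([cv2.resize(a,(600,400))[:300],cv2.resize(b,(600,300))]) if 0 else np.hstack([cv2.resize(a,(400,267)),cv2.resize(b,(389,267))]))
cv2.imwrite("pics/b.png",cv2.resize(ims[1][140:360,170:500],(800,533)))
E
```

```text
scene grip 170 rect [586.2 230.2  16.3  30.4  88.5] [0.5709 0.2219 0.1751] [0.6014 0.2384 0.2151]
scene grip top 87 rect [586.1 230.2  16.2  30.3  89.4] [0.5709 0.2221 0.203 ] [0.6013 0.2384 0.2151]
scene bail 302 rect [582.9 230.2 151.4  14.5  88.1] [0.5754 0.1545 0.0609] [0.5924 0.3059 0.1648]
scene tray rim 805 rect [583.  230.5 151.3 104.8  88.1] [0.5285 0.1532 0.035 ] [0.6373 0.3079 0.0546]
scene post 614 rect [ 775.7 -209.9   71.9   38.5   82.9] [ 0.7563 -0.2476  0.27  ] [ 0.7985 -0.1762  0.305 ]
scene postlow 1375 rect [ 822.3 -247.3   54.   172.5   40.1] [ 0.7586 -0.2984  0.0501] [ 0.8985 -0.1761  0.22  ]
scene hook 174 rect [ 666.3 -197.6    7.7  124.6   83.3] [ 0.6044 -0.2062  0.2401] [ 0.7281 -0.1878  0.2622]
scene foot 1129 rect [ 7.501e+02 -2.009e+02  2.974e+02  1.976e+02  7.000e-01] [ 0.6013 -0.2997  0.005 ] [ 0.8998 -0.1013  0.02  ]
   0.6 7 [ 0.6062 -0.1913  0.2592] 0.2622
   0.608 22 [ 0.6125 -0.1918  0.2537] 0.26
   0.616 16 [ 0.6202 -0.1917  0.2466] 0.2521
   0.624 6 [ 0.6286 -0.1925  0.2442] 0.2459
   0.632 5 [ 0.6358 -0.192   0.245 ] 0.2475
   0.64 9 [ 0.6438 -0.
[... 1492 characters left out ...]
6277 -0.1937  0.2423] 0.2448
   0.632 49 [ 0.636  -0.1946  0.2459] 0.2511
   0.64 53 [ 0.644  -0.1953  0.2531] 0.2585
   0.648 28 [ 0.6519 -0.1965  0.256 ] 0.2589
   0.656 32 [ 0.6597 -0.1973  0.256 ] 0.2584
   0.664 35 [ 0.668  -0.1983  0.2559] 0.2587
   0.672 31 [ 0.6763 -0.1993  0.2559] 0.2584
   0.68 30 [ 0.6839 -0.1998  0.2559] 0.259
   0.688 34 [ 0.6921 -0.2008  0.2558] 0.2581
   0.696 27 [ 0.7    -0.2019  0.2559] 0.2581
   0.704 33 [ 0.7079 -0.2025  0.2559] 0.2583
   0.712 31 [ 0.7162 -0.2036  0.256 ] 0.2581
   0.72 27 [ 0.7241 -0.2046  0.2556] 0.2591
   0.728 32 [ 0.732  -0.2053  0.256 ] 0.2589
   0.736 27 [ 0.74   -0.2064  0.2558] 0.2581
   0.744 229 [ 0.7483 -0.2218  0.2553] 0.2618
```

View pics/b.png

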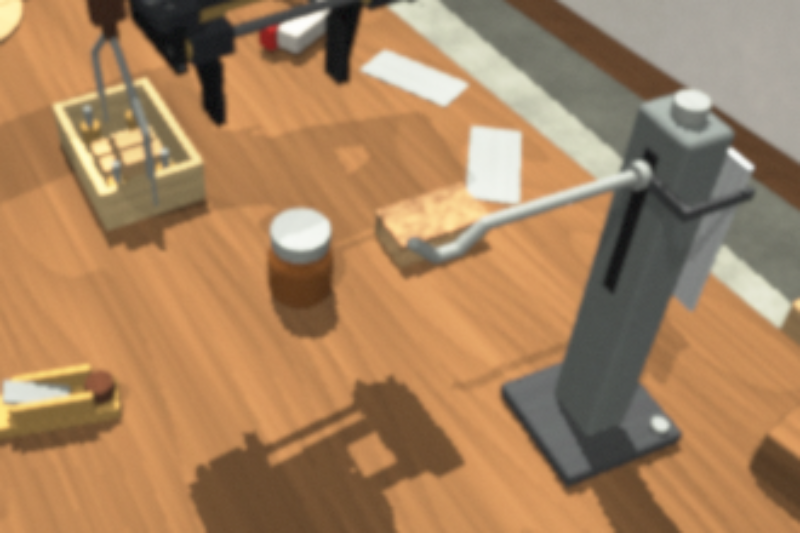

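View pics/scene0.png

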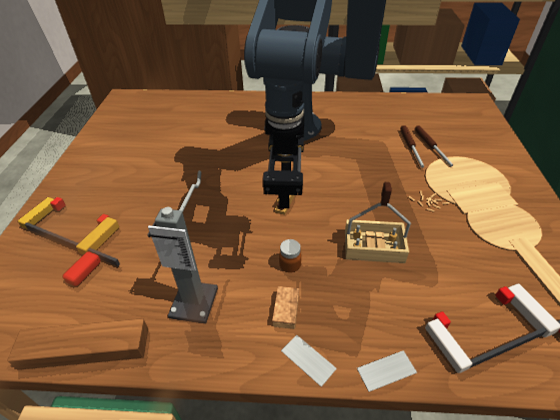

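Emit:
step_arm([
  [-0.0035,0.0192,0.002,0,0,7.3],
  [-0.0035,0.0192,0.002,0,0,7.3],
  [-0.0035,0.0192,0.002,0,0,7.3],
  [-0.0035,0.0192,0.002,0,0,7.3],
  [-0.0035,0.0192,0.002,0,0,7.3],
  [-0.0035,0.0192,0.002,0,0,7.3],
  [-0.0035,0.0192,0.002,0,0,7.3],
  [-0.0035,0.0192,0.002,0,0,7.3],
  [-0.0035,0.0192,0.002,0,0,7.3],
  [-0.0035,0.0192,0.002,0,0,7.4],
  [-0.0035,0.0192,0.002,0,0,7.5],
  [-0.0031,0.0188,0.002,0,0,7.5],
], jaw=0.087, squeeze=30)

```text
time: 2.5
position: [0.5832, 0.2307, 0.4288]
tool_rot: [0.014, 1.0, 0.0, -0.0]
ft_force: [0.0, 0.5, -0.1]
grip_width: 0.0869
grip_force: 0.0
```

```bash
python3 - <<'E'
from h import *
c,W,T=shot("wrist"); o=get_obs(); print(o["time"],o["position"],R.from_quat(o["tool_rot"]).as_matrix().round(3).tolist(),robot.tip_extent,o["ft_force"],o["q"])
p=W[c["depth"]>0]
for lo,hi in [(.2,.23),(.175,.2),(.06,.16),(.035,.055)]:
    q=p[(p[:,2]>lo)&(p[:,2]<hi)&(abs(p[:,0]-.583)<.07)&(abs(p[:,1]-.23)<(.03 if lo>.17 else .1))]
    if len(q)>4: print(lo,len(q),np.round(cv2.minAreaRect(q[:,:2].astype(np.float32)*1000)[0:2],1).tolist() if 0 else cv2.minAreaRect(q[:,:2].astype(np.float32)*1000),q.mean(0))
cv2.imwrite("pics/w1.png",c["pixels"])
E
```

```text
2.55 [0.58270137 0.23268638 0.42914038] [[-1.0, 0.025, 0.0], [0.025, 1.0, 0.002], [-0.0, 0.002, -1.0]] 0.1822 [0.69092405 1.19556742 0.22533903] [ 0.20165764  0.50558946  1.39929456  0.00223179  1.23599229 -1.34535609]
0.2 1114 ((580.9418334960938, 232.14578247070312), (15.691631317138672, 31.125667572021484), 88.65625762939453) [0.57928853 0.23222138 0.2113981 ]
0.175 189 ((567.4796142578125, 232.83099365234375), (15.834794998168945, 4.173620223999023), 86.63525390625) [0.56633566 0.23273484 0.18805428]
0.06 1252 ((581.3126831054688, 232.27120971679688), (149.58323669433594, 8.224518775939941), 87.77208709716797) [0.58042791 0.23196545 0.12558522]
0.035 2762 ((582.0534057617188, 232.05752563476562), (150.36392211914062, 100.77075958251953), 87.7611312866211) [0.57683036 0.23238741 0.04482083]
```

View pics/w1.png

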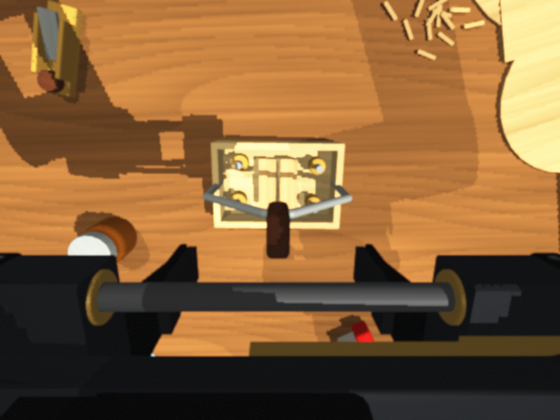

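Emit:
step_arm([
  [-0.0005,0,-0.01,0,0,0],
  [-0.0005,0,-0.01,0,0,0],
  [0,0,-0.01,0,0,0],
  [0,0,-0.01,0,0,0],
  [0,0,-0.01,0,0,0],
  [0,0,-0.01,0,0,0],
  [0,0,-0.01,0,0,0],
  [0,0,0,0,0,0],
  [0,0,0,0,0,0],
])

```text
time: 3.68
position: [0.5825, 0.2301, 0.359]
tool_rot: [0.017, 1.0, 0.0, 0.0]
ft_force: [0.4, 0.1, 0.4]
grip_width: 0.0874
grip_force: 0.0
```

Emit:
step_arm([
  [0,0,0,0,0,0],
  [0,0,0,0,0,0],
  [0,0,0,0,0,0],
  [0,0,0,0,0,0],
  [0,0,0,0,0,0],
  [0,0,0,0,0,0],
  [0,0,0,0,0,0],
  [0,0,0,0,0,0],
], jaw=0.0, squeeze=30)

```text
time: 4.68
position: [0.5824, 0.2304, 0.3589]
tool_rot: [0.017, 1.0, 0.001, 0.0]
ft_force: [0.2, 1.9, -4.7]
grip_width: 0.0156
grip_force: 30.0
```

Emit:
step_arm([
  [0,0,0.004,0,0,0],
  [0,0,0.008,0,0,0],
  [0,0,0.012,0,0,0],
  [0,0,0.014,0,0,0],
  [0,0,0.014,0,0,0],
  [0,0,0.014,0,0,0],
  [0,0,0.014,0,0,0],
  [0,0,0.014,0,0,0],
  [0,0,0.014,0,0,0],
  [0,0,0.012,0,0,0],
  [0,0,0.008,0,0,0],
  [0,0,0.002,0,0,0],
])

```text
time: 6.18
position: [0.5825, 0.23, 0.4893]
tool_rot: [0.017, 1.0, 0.0, 0.001]
ft_force: [0.8, 0.4, -5.2]
grip_width: 0.0157
grip_force: 30.0
```

Emit:
step_arm([
  [-0.002,-0.004,0,0,0,0],
  [-0.002,-0.008,0,0,0,0],
  [-0.002,-0.012,0,0,0,0],
  [-0.002,-0.015,0,0,0,0],
  [-0.002,-0.015,0,0,0,0],
  [-0.002,-0.015,0,0,0,0],
  [-0.002,-0.015,0,0,0,0],
  [-0.002,-0.015,0,0,0,0],
  [-0.002,-0.015,0,0,0,0],
  [-0.002,-0.015,0,0,0,0],
  [-0.002,-0.015,0,0,0,0],
  [-0.003,-0.015,0,0,0,0],
])

```text
time: 7.68
position: [0.5573, 0.07, 0.4888]
tool_rot: [0.017, 1.0, -0.0, 0.0]
ft_force: [-0.3, -0.5, -6.2]
grip_width: 0.0156
grip_force: 30.0
```

Emit:
step_arm([
  [0,-0.015,0,0,0,-0.4],
  [0,-0.015,0,0,0,-0.4],
  [0,-0.015,0,0,0,-0.4],
  [0,-0.015,0,0,0,-0.4],
  [0,-0.015,0,0,0,-0.4],
  [0,-0.015,0,0,0,-0.4],
  [0,-0.015,0,0,0,-0.4],
  [0,-0.015,0,0,0,-0.4],
  [0,-0.015,0,0,0,-0.4],
  [0,-0.015,0,0,0,-0.4],
  [0,-0.015,0,0,0,0],
  [0,-0.015,0,0,0,0],
])

```text
time: 9.18
position: [0.5574, -0.11, 0.4887]
tool_rot: [0.051, 0.999, 0.0, 0.0]
ft_force: [-0.0, 0.4, -4.8]
grip_width: 0.016
grip_force: 30.0
```

Emit:
step_arm([
  [0,-0.015,0,0,0,0],
  [0,-0.015,0,0,0,0],
  [0,-0.015,0,0,0,0],
  [0,-0.012,0,0,0,0],
  [0,-0.01,0,0,0,0],
  [0,-0.008,0,0,0,0],
  [0,-0.005,0,0,0,0],
  [0,-0.004,0,0,0,0],
  [0,0,0,0,0,0],
  [0,0,0,0,0,0],
  [0,0,0,0,0,0],
  [0,0,0,0,0,0],
])

```text
time: 10.68
position: [0.5574, -0.1928, 0.4888]
tool_rot: [0.051, 0.999, 0.0, -0.0]
ft_force: [-0.2, -0.0, -5.5]
grip_width: 0.0163
grip_force: 30.0
```

```bash
python3 - <<'E'
from h import *
o=get_obs(); print(o["time"],o["position"],R.from_quat(o["tool_rot"]).as_euler("xyz",degrees=True),o["ft_force"],o["grip_width"],o["grip_force"],o["q"])
for n in ["scene","side"]:
    c,W,T=shot(n); p=W[c["depth"]>0]
    for s,lo,hi in [("hook",[.59,-.23,.225],[.74,-.16,.27]),("bail",[.52,-.29,.18],[.592,-.1,.294]),("rim",[.47,-.33,.155],[.66,-.07,.185]),("grip",[.52,-.23,.305],[.6,-.16,.325])]:
        q=p[np.all((p>lo)&(p<hi),1)]
        if len(q)>5: print(n,s,len(q),[np.round(v,1) for v in cv2.minAreaRect(q[:,:2].astype(np.float32)*1000)],q.min(0).round(4),q.max(0).round(4))
    cv2.imwrite(f"pics/{n}2.png",cv2.resize(c["pixels"][120:330,120:400] if n=="scene" else c["pixels"][100:340,240:540],(800,600)))
E
```

```text
10.675 [ 0.55739399 -0.19276661  0.48875767] [ 1.79995874e+02 -1.19229442e-03  1.74118498e+02] [-0.17291151 -0.04948897 -5.47374612] 0.016313062411904552 29.978382233530283 [-5.22305299e-01  3.95282877e-01  1.41806378e+00  5.90133030e-05
  1.32829434e+00 -1.99046423e+00]
scene hook 174 [array([ 666.2, -197.3]), array([  8.2, 124.3]), np.float64(84.6)] [ 0.6044 -0.2069  0.2396] [ 0.7282 -0.1885  0.2622]
scene bail 391 [array([ 557.6, -193.4]), array([150.1,  54.1]), np.float64(84.2)] [ 0.5264 -0.2682  0.18  ] [ 0.589  -0.1189  0.2925]
scene rim 1528 [array([ 558.3, -193.9]), array([151.4, 105.4]), np.float64(84.5)] [ 0.5017 -0.2737  0.1551] [ 0.6175 -0.1142  0.185 ]
scene grip 125 [array([ 565.3, -190.6]), array([19.7, 39.4]), np.float64(23.6)] [ 0.5487 -0.2126  0.3058] [ 0.5764 -0.176   0.3249]
side hook 593 [array([ 670.4, -197.6]), array([  9. , 140.3]), np.float64(84.6)] [ 0.6007 -0.2083  0.238 ] [ 0.74   -0.187   0.2607]
side bail 941 [array([ 556.9, -193.1]), array([148.5,  49.7]), np.float64(84.0)] [ 0.5279 -0.267   0.18  ] [ 0.5867 -0.119   0.2937]
side rim 4033 [array([ 557.6, -191.5]), array([151.9, 101.2]), np.float64(84.0)] [ 0.5    -0.2718  0.155 ] [ 0.6131 -0.1116  0.1849]
side grip 238 [array([ 545.6, -192. ]), array([10.2, 34.4]), np.float64(7.5)] [ 0.5408 -0.2089  0.3052] [ 0.5528 -0.1743  0.3249]
```

View pics/side2.png

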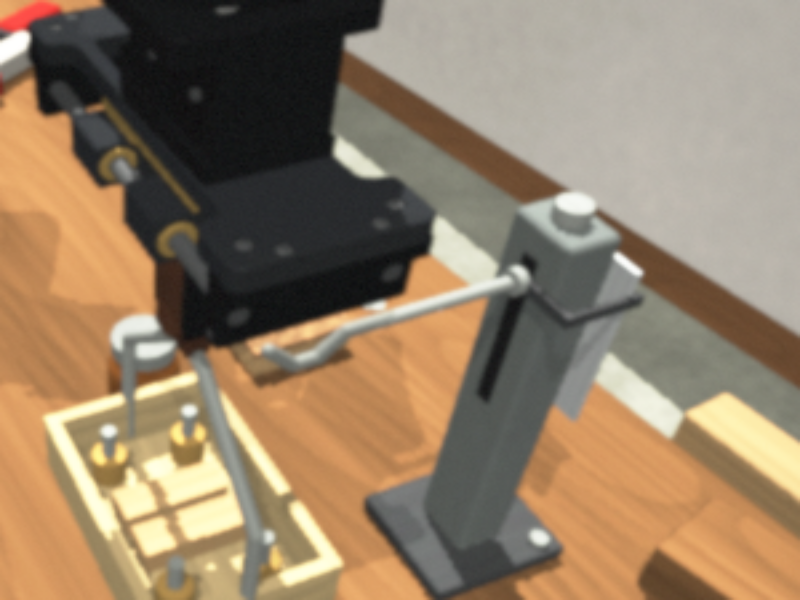

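Emit:
step_arm([
  [0.004,0,0,0,0,0],
  [0.007,0,0,0,0,0],
  [0.008,0,0,0,0,0],
  [0.009,0,0,0,0,0],
  [0.009,0,0,0,0,0],
  [0.009,0,0,0,0,0],
  [0.009,0,0,0,0,0],
  [0.007,0,0,0,0,0],
  [0.005,0,0,0,0,0],
  [0.0025,0,0,0,0,0],
  [0,0,0,0,0,0],
  [0,0,0,0,0,0],
])

```text
time: 12.28
position: [0.6267, -0.193, 0.4887]
tool_rot: [0.052, 0.999, 0.0, -0.0]
ft_force: [-0.8, 0.2, -5.8]
grip_width: 0.0159
grip_force: 30.0
```

Emit:
step_arm([
  [0,0,-0.003,0,0,0],
  [0,0,-0.004,0,0,0],
  [0,0,-0.004,0,0,0],
  [0,0,-0.004,0,0,0],
  [0,0,-0.004,0,0,0],
  [0,0,-0.003,0,0,0],
  [0,0,-0.002,0,0,0],
  [0,0,0,0,0,0],
  [0,0,0,0,0,0],
])

```text
time: 13.4
position: [0.6269, -0.193, 0.4649]
tool_rot: [0.051, 0.999, -0.0, 0.0]
ft_force: [0.3, 0.2, -5.0]
grip_width: 0.016
grip_force: 30.0
```

```bash
cat > look.py <<'E'
from h import *
import sys
k=sys.argv[1]
for i in range(6):
    o=get_obs(); camera("wrist"); print(o["time"],o["position"].round(4),o["ft_force"].round(2),o["grip_force"].round(1))
for n in ["scene","side"]:
    c,W,T=shot(n); p=W[c["depth"]>0]
    for s,lo,hi in [("bail",[.60,-.29,.08],[.655,-.1,.32]),("rim",[.54,-.33,.05],[.72,-.07,.19]),("shank",[.67,-.23,.15],[.74,-.17,.27]),("body",[.5,-.3,.31],[.75,-.1,.4])]:
        q=p[np.all((p>lo)&(p<hi),1)]
        if len(q)>5: print(n,s,len(q),[np.round(v,1) for v in cv2.minAreaRect(q[:,:2].astype(np.float32)*1000)],q.min(0).round(4),q.max(0).round(4),np.median(q[:,2]).round(4))
    cv2.imwrite(f"pics/{n}{k}.png",cv2.resize(c["pixels"][120:330,120:400] if n=="scene" else c["pixels"][140:300,300:500],(800,600) if n=="scene" else (800,600)))
E
python3 look.py 3
```

```text
Traceback (most recent call last):
  File "look.py", line 5, in <module>
    o=get_obs(); camera("wrist"); print(o["time"],o["position"].round(4),o["ft_force"].round(2),o["grip_force"].round(1))
                                                                                                ^^^^^^^^^^^^^^^^^^^^^
AttributeError: 'float' object has no attribute 'round'
```

```bash
sed -i 's/o\["grip_force"\].round(1)/o["grip_force"]/' look.py; python3 look.py 3
```

```text
13.45 [ 0.6269 -0.193   0.465 ] [ 0.78 -0.02 -5.42] 29.97835210058838
13.5 [ 0.6269 -0.193   0.465 ] [-0.15 -0.44 -5.19] 29.9786260840483
13.55 [ 0.6269 -0.193   0.4649] [ 0.34  0.03 -4.78] 29.978448771871626
13.6 [ 0.6269 -0.193   0.4649] [ 0.1  -0.07 -6.79] 29.978447577450424
13.65 [ 0.6269 -0.193   0.4649] [ 0.79  0.6  -4.4 ] 29.97854686109349
13.7 [ 0.6269 -0.193   0.4648] [-0.25 -0.21 -5.7 ] 29.9784150486812
scene bail 1565 [array([ 626.4, -192.1]), array([152.6,  55. ]), np.float64(89.2)] [ 0.6    -0.2683  0.1075] [ 0.655  -0.1154  0.32  ] 0.1533
scene rim 2330 [array([ 628.3, -194.1]), array([152.2, 104.8]), np.float64(83.5)] [ 0.5687 -0.2683  0.1068] [ 0.6862 -0.1139  0.1897] 0.1342
scene shank 153 [array([ 691.4, -191.8]), array([59.2, 50.5]), np.float64(19.1)] [ 0.67   -0.2249  0.15  ] [ 0.7265 -0.1701  0.261 ] 0.2554
scene body 2863 [array([ 629.2, -194. ]), array([189.7,  76.5]), np.float64(84.5)] [ 0.5824 -0.2904  0.3102] [ 0.6754 -0.1001  0.3999] 0.3843
side bail 5195 [array([ 627.5, -192.3]), array([157.5,  55. ]), np.float64(90.0)] [ 0.6    -0.271   0.1053] [ 0.655  -0.1135  0.3199] 0.1356
side rim 7172 [array([ 626.8, -191.9]), array([152.1, 101.4]), np.float64(84.1)] [ 0.569  -0.2721  0.1047] [ 0.6831 -0.1123  0.1897] 0.1314
side shank 50 [array([ 673.8, -200.1]), array([58.9,  6.1]), np.float64(87.0)] [ 0.67   -0.2294  0.15  ] [ 0.6773 -0.1705  0.1524] 0.1509
side body 7904 [array([ 625.4, -193.6]), array([189.2,  76.1]), np.float64(84.8)] [ 0.5795 -0.2902  0.3101] [ 0.656 -0.1    0.4  ] 0.387
```

View pics/side3.png

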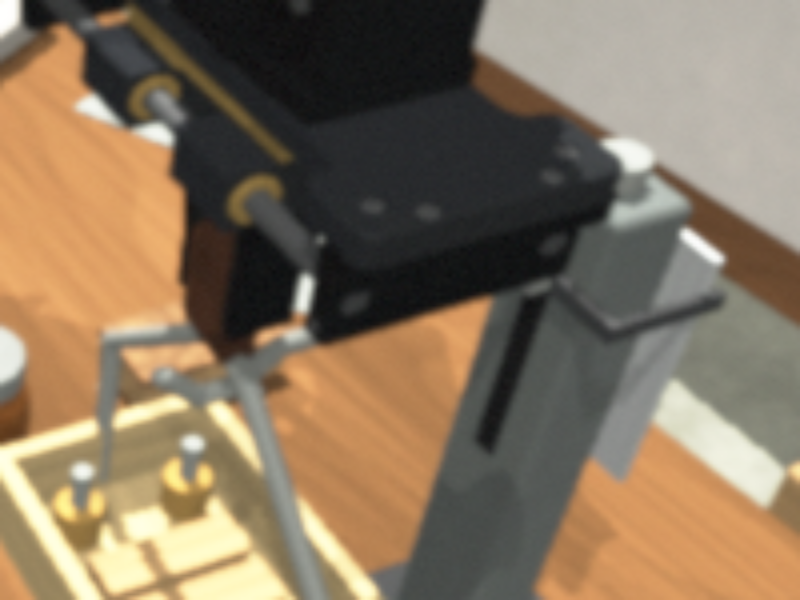

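Emit:
step_arm([
  [0,0,-0.0015,0,0,0],
  [0,0,-0.0015,0,0,0],
  [0,0,-0.0015,0,0,0],
  [0,0,-0.0015,0,0,0],
  [0,0,-0.001,0,0,0],
  [0,0,-0.001,0,0,0],
  [0,0,-0.001,0,0,0],
  [0,0,-0.001,0,0,0],
  [0,0,-0.001,0,0,0],
  [0,0,-0.001,0,0,0],
  [0,0,-0.001,0,0,0],
  [0,0,-0.001,0,0,0],
])

```text
time: 15.35
position: [0.6269, -0.193, 0.4507]
tool_rot: [0.051, 0.999, -0.0, 0.0]
ft_force: [-0.1, 0.8, -5.1]
grip_width: 0.0158
grip_force: 30.0
```

Emit:
step_arm([
  [0,0,-0.001,0,0,0],
  [0,0,-0.001,0,0,0],
  [0,0,-0.001,0,0,0],
  [0,0,-0.001,0,0,0],
  [0,0,-0.001,0,0,0],
  [0,0,-0.001,0,0,0],
  [0,0,-0.001,0,0,0],
  [0,0,-0.001,0,0,0],
  [0,0,-0.001,0,0,0],
  [0,0,-0.001,0,0,0],
  [0,0,0,0,0,0],
  [0,0,0,0,0,0],
])

```text
time: 16.85
position: [0.6269, -0.193, 0.4408]
tool_rot: [0.051, 0.999, -0.0, 0.0]
ft_force: [0.1, -0.6, -3.8]
grip_width: 0.0158
grip_force: 30.0
```

```bash
cat > ft.py <<'E'
from h import *
import sys
F=[];J=[];Z=[]
for i in range(int(sys.argv[1])):
    o=get_obs(); F.append(np.r_[o["ft_force"],o["moment"]]); J.append(o["joint_torque"]); Z.append(o["position"]); camera("wrist")
print(o["time"],np.mean(Z,0).round(4),"F",np.mean(F,0).round(2),np.std(F,0).round(2),"\nJ",np.mean(J,0).round(3),np.std(J,0).round(3))
E
python3 ft.py 15; python3 look.py 4|grep -v body
```

```text
17.55 [ 0.6269 -0.193   0.4408] F [-0.1  -0.03 -3.93  0.1  -0.03  0.  ] [0.41 0.5  0.6  0.04 0.03 0.03] 
J [-1.3000e-02 -4.8552e+01 -2.0700e+01 -5.7000e-02  1.8000e-02  0.0000e+00] [0.002 0.02  0.021 0.    0.006 0.   ]
17.6 [ 0.6269 -0.193   0.4407] [ 0.16  0.19 -5.04] 29.9783021514304
17.65 [ 0.6269 -0.193   0.4408] [ 0.11 -0.08 -4.26] 29.97856003465131
17.7 [ 0.6269 -0.193   0.4408] [ 0.5  -0.45 -4.14] 29.978486141189933
17.75 [ 0.6269 -0.193   0.4408] [-0.36  0.71 -3.51] 29.978464194573462
17.8 [ 0.6269 -0.193   0.4408] [ 0.15 -0.   -3.93] 29.978472087532282
17.85 [ 0.6269 -0.193   0.4408] [ 0.26  0.05 -3.74] 29.978465172462165
scene bail 1605 [array([ 627.6, -192.2]), array([ 54.9, 153. ]), np.float64(0.0)] [ 0.6    -0.2688  0.084 ] [ 0.655  -0.1158  0.32  ] 0.1418
scene rim 2279 [array([ 628.5, -193.5]), array([151.4, 105.1]), np.float64(85.3)] [ 0.5702 -0.2688  0.0808] [ 0.6866 -0.1143  0.1899] 0.1102
scene shank 78 [array([ 697.9, -201.2]), array([ 8.5, 53.5]), np.float64(83.2)] [ 0.6715 -0.2075  0.2438] [ 0.7248 -0.1947  0.2504] 0.248
side bail 4888 [array([ 627.5, -192.1]), array([ 54.9, 157.2]), np.float64(0.0)] [ 0.6    -0.2706  0.0809] [ 0.655  -0.1135  0.3086] 0.1104
side rim 7022 [array([ 627. , -191.7]), array([152. , 101.6]), np.float64(83.8)] [ 0.5688 -0.2721  0.0787] [ 0.6846 -0.1117  0.19  ] 0.1074
```

View pics/side4.png

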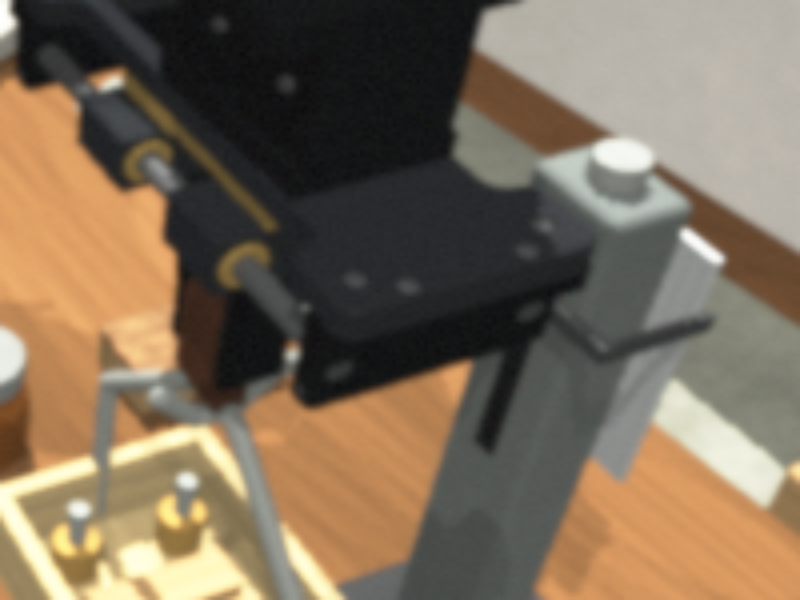

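Emit:
step_arm([
  [0,0,-0.001,0,0,0],
  [0,0,-0.0015,0,0,0],
  [0,0,-0.0015,0,0,0],
  [0,0,-0.0015,0,0,0],
  [0,0,-0.0015,0,0,0],
  [0,0,-0.0015,0,0,0],
  [0,0,-0.0015,0,0,0],
  [0,0,-0.0015,0,0,0],
  [0,0,-0.0015,0,0,0],
  [0,0,-0.0015,0,0,0],
  [0,0,-0.001,0,0,0],
  [0,0,0,0,0,0],
])

```text
time: 19.5
position: [0.6269, -0.193, 0.4252]
tool_rot: [0.051, 0.999, -0.0, 0.0]
ft_force: [0.2, 0.4, -2.3]
grip_width: 0.0158
grip_force: 30.0
```

Emit:
step_arm([
  [0,0,-0.001,0,0,0],
  [0,0,-0.0015,0,0,0],
  [0,0,-0.0015,0,0,0],
  [0,0,-0.0015,0,0,0],
  [0,0,-0.0015,0,0,0],
  [0,0,-0.0015,0,0,0],
  [0,0,-0.0015,0,0,0],
  [0,0,-0.0015,0,0,0],
  [0,0,-0.0015,0,0,0],
  [0,0,-0.0015,0,0,0],
  [0,0,-0.001,0,0,0],
  [0,0,0,0,0,0],
])

```text
time: 21.0
position: [0.6269, -0.193, 0.4097]
tool_rot: [0.051, 0.999, -0.0, 0.0]
ft_force: [-0.4, 0.1, -1.5]
grip_width: 0.0156
grip_force: 30.0
```

```bash
python3 ft.py 40; python3 look.py 5|grep shank
```

```text
22.95 [ 0.6269 -0.193   0.4098] F [-0.25  0.13 -0.74  0.14  0.01 -0.  ] [0.45 0.41 0.49 0.03 0.03 0.03] 
J [-5.7000e-02 -4.6851e+01 -1.8767e+01 -7.0000e-02 -2.5000e-02  0.0000e+00] [0.007 0.016 0.068 0.003 0.037 0.   ]
scene shank 74 [array([ 698. , -201.5]), array([ 8.4, 54.7]), np.float64(83.2)] [ 0.6712 -0.2066  0.212 ] [ 0.7255 -0.1952  0.2198] 0.217
```

Emit:
step_arm([
  [0,0,-0.001,0,0,0],
  [0,0,-0.001,0,0,0],
  [0,0,-0.001,0,0,0],
  [0,0,-0.001,0,0,0],
  [0,0,-0.001,0,0,0],
  [0,0,-0.001,0,0,0],
  [0,0,-0.001,0,0,0],
  [0,0,0,0,0,0],
])

```text
time: 24.4
position: [0.6269, -0.193, 0.4027]
tool_rot: [0.051, 0.999, -0.0, -0.0]
ft_force: [-0.4, -0.1, 0.6]
grip_width: 0.0158
grip_force: 30.0
```

```bash
python3 ft.py 50; python3 look.py 6|grep shank
```

```text
26.85 [ 0.6269 -0.193   0.4028] F [-0.03  0.11 -0.08  0.11 -0.05  0.  ] [0.47 0.52 0.5  0.03 0.03 0.03] 
J [-3.5000e-02 -4.6451e+01 -1.8160e+01 -7.4000e-02  6.7000e-02  0.0000e+00] [0.006 0.016 0.046 0.001 0.024 0.   ]
scene shank 74 [array([ 699.1, -200.7]), array([ 8.4, 57.8]), np.float64(86.9)] [ 0.6703 -0.2058  0.2047] [ 0.728  -0.1953  0.2127] 0.2103
```

Emit:
step_arm([
  [0,0,-0.0005,0,0,0],
  [0,0,0,0,0,0],
  [0,0,0,0,0,0],
], squeeze=15)

```text
time: 27.68
position: [0.6269, -0.193, 0.4022]
tool_rot: [0.051, 0.999, 0.0, 0.0]
ft_force: [0.1, 0.3, -0.8]
grip_width: 0.0159
grip_force: 15.0
```

Emit:
step_arm([
  [0,0,0,0,0,0],
  [0,0,0,0,0,0],
  [0,0,0,0,0,0],
], squeeze=7)

```text
time: 28.05
position: [0.6269, -0.1929, 0.4022]
tool_rot: [0.051, 0.999, 0.0, -0.0]
ft_force: [0.0, 0.2, 0.2]
grip_width: 0.0159
grip_force: 7.0
```

Emit:
step_arm([
  [0,0,0,0,0,0],
  [0,0,0,0,0,0],
  [0,0,0,0,0,0],
  [0,0,0,0,0,0],
], squeeze=3)

```text
time: 28.55
position: [0.6269, -0.1929, 0.4023]
tool_rot: [0.051, 0.999, 0.0, -0.0]
ft_force: [0.9, 0.5, 1.0]
grip_width: 0.0158
grip_force: 3.0
```

```bash
python3 ft.py 25; python3 look.py 7|grep shank
```

```text
29.75 [ 0.6269 -0.1929  0.4022] F [ 0.14  0.52  0.2   0.2  -0.08 -0.  ] [0.44 0.43 0.5  0.03 0.03 0.03] 
J [-3.3300e-01 -4.6444e+01 -1.8199e+01 -2.1000e-01  3.1000e-02  0.0000e+00] [0.041 0.002 0.027 0.017 0.017 0.   ]
scene shank 74 [array([ 698.3, -201. ]), array([ 8.4, 56.9]), np.float64(80.8)] [ 0.6702 -0.2075  0.2054] [ 0.727  -0.1957  0.2128] 0.2099
```

Emit:
step_arm([
  [0,0.0005,0,0,0,0],
  [0,0,0,0,0,0],
  [0,0,0,0,0,0],
])

```text
time: 30.58
position: [0.6269, -0.1927, 0.4023]
tool_rot: [0.052, 0.999, -0.0, 0.0]
ft_force: [-0.3, -0.9, -0.3]
grip_width: 0.0164
grip_force: 3.0
```

```bash
python3 ft.py 8
```

```text
30.925 [ 0.6269 -0.1927  0.4023] F [-0.18 -1.17 -0.12 -0.12 -0.   -0.01] [0.3  0.38 0.28 0.05 0.03 0.02] 
J [  0.697 -46.417 -17.951   0.254   0.177  -0.   ] [0.132 0.015 0.045 0.061 0.024 0.   ]
```

Emit:
step_arm([
  [0,-0.0003,0,0,0,0],
  [0,0,0,0,0,0],
  [0,0,0,0,0,0],
])

```text
time: 31.35
position: [0.6269, -0.1928, 0.4022]
tool_rot: [0.051, 0.999, -0.0, 0.0]
ft_force: [0.1, -0.4, -0.2]
grip_width: 0.0161
grip_force: 3.0
```

```bash
python3 ft.py 8
```

```text
31.7 [ 0.6269 -0.1928  0.4023] F [-0.18 -1.15  0.04 -0.15 -0.02  0.01] [0.51 0.62 0.39 0.05 0.02 0.04] 
J [  0.743 -46.381 -17.884   0.275   0.206  -0.   ] [0.004 0.001 0.006 0.    0.003 0.   ]
```

Emit:
step_arm([
  [0,-0.0003,0,0,0,0],
  [0,0,0,0,0,0],
  [0,0,0,0,0,0],
])

```text
time: 32.12
position: [0.6269, -0.1929, 0.4022]
tool_rot: [0.051, 0.999, 0.0, -0.0]
ft_force: [0.1, 0.5, -0.3]
grip_width: 0.0161
grip_force: 3.0
```

```bash
python3 ft.py 8
```

```text
Traceback (most recent call last):
  File "ft.py", line 5, in <module>
    o=get_obs(); F.append(np.r_[o["ft_force"],o["moment"]]); J.append(o["joint_torque"]); Z.append(o["position"]); camera("wrist")
                                                                                                                   ~~~~~~^^^^^^^^^
ValueError: 200 camera calls are used up
```

```bash
python3 -c "
from rig import get_obs
o=get_obs();print(o['time'],o['joint_torque'].round(3),o['ft_force'],o['position'])"
```

```text
32.425 [ -0.09  -46.453 -18.099  -0.104   0.094   0.   ] [ 0.71261249 -0.75837315  0.12888485] [ 0.62688662 -0.19293364  0.40222135]
```

Emit:
step_arm([
  [0,0,0,0,0,0],
  [0,0,0,0,0,0],
  [0,0,0,0,0,0],
  [0,0,0,0,0,0],
  [0,0,0,0,0,0],
  [0,0,0,0,0,0],
], jaw=0.022)

```text
time: 33.17
position: [0.6269, -0.1931, 0.4022]
tool_rot: [0.051, 0.999, 0.0, -0.0]
ft_force: [-0.0, 0.0, 0.3]
grip_width: 0.0218
grip_force: 0.0
```

Emit:
step_arm([
  [0,0,0,0,0,0],
  [0,0,0,0,0,0],
  [0,0,0,0,0,0],
  [0,0,0,0,0,0],
  [0,0,0,0,0,0],
  [0,0,0,0,0,0],
], jaw=0.07)

```text
time: 33.92
position: [0.6269, -0.1931, 0.4023]
tool_rot: [0.051, 0.999, -0.0, 0.0]
ft_force: [0.4, -0.4, -0.1]
grip_width: 0.0685
grip_force: 0.0
```

Emit:
step_arm([
  [0,0,0.003,0,0,0],
  [0,0,0.006,0,0,0],
  [0,0,0.01,0,0,0],
  [0,0,0.012,0,0,0],
  [0,0,0.012,0,0,0],
  [0,0,0.012,0,0,0],
  [0,0,0.012,0,0,0],
  [0,0,0.012,0,0,0],
  [0,0,0.012,0,0,0],
  [0,0,0.012,0,0,0],
  [0,0,0.006,0,0,0],
  [0,0,0,0,0,0],
])

```text
time: 35.42
position: [0.6269, -0.1931, 0.5118]
tool_rot: [0.051, 0.999, -0.0, 0.0]
ft_force: [0.2, 0.3, -0.4]
grip_width: 0.0701
grip_force: 0.0
```

Emit:
step_arm([
  [0,0,0,0,0,0],
  [0,0,0,0,0,0],
  [0,0,0,0,0,0],
  [0,0,0,0,0,0],
  [0,0,0,0,0,0],
  [0,0,0,0,0,0],
  [0,0,0,0,0,0],
  [0,0,0,0,0,0],
  [0,0,0,0,0,0],
  [0,0,0,0,0,0],
  [0,0,0,0,0,0],
  [0,0,0,0,0,0],
])

```text
time: 36.92
position: [0.6269, -0.1931, 0.5112]
tool_rot: [0.051, 0.999, 0.0, 0.0]
ft_force: [0.3, 1.1, 0.5]
grip_width: 0.0699
grip_force: 0.0
```

Emit:
step_arm([
  [0,0,0,0,0,0],
  [0,0,0,0,0,0],
  [0,0,0,0,0,0],
  [0,0,0,0,0,0],
  [0,0,0,0,0,0],
  [0,0,0,0,0,0],
  [0,0,0,0,0,0],
  [0,0,0,0,0,0],
  [0,0,0,0,0,0],
  [0,0,0,0,0,0],
  [0,0,0,0,0,0],
  [0,0,0,0,0,0],
])

```text
time: 38.42
position: [0.6269, -0.1931, 0.5112]
tool_rot: [0.051, 0.999, -0.0, 0.0]
ft_force: [0.8, -0.6, -0.2]
grip_width: 0.0697
grip_force: 0.0
```

Emit:
step_arm([
  [0,0,0,0,0,0],
  [0,0,0,0,0,0],
  [0,0,0,0,0,0],
  [0,0,0,0,0,0],
  [0,0,0,0,0,0],
  [0,0,0,0,0,0],
  [0,0,0,0,0,0],
  [0,0,0,0,0,0],
  [0,0,0,0,0,0],
  [0,0,0,0,0,0],
  [0,0,0,0,0,0],
  [0,0,0,0,0,0],
])

```text
time: 39.92
position: [0.6269, -0.1931, 0.5113]
tool_rot: [0.051, 0.999, -0.0, 0.0]
ft_force: [0.2, 0.5, 0.1]
grip_width: 0.07
grip_force: 0.0
```

Emit:
step_arm([
  [0,0,0,0,0,0],
  [0,0,0,0,0,0],
  [0,0,0,0,0,0],
  [0,0,0,0,0,0],
  [0,0,0,0,0,0],
  [0,0,0,0,0,0],
  [0,0,0,0,0,0],
  [0,0,0,0,0,0],
  [0,0,0,0,0,0],
  [0,0,0,0,0,0],
  [0,0,0,0,0,0],
  [0,0,0,0,0,0],
])

```text
time: 41.42
position: [0.6269, -0.193, 0.5112]
tool_rot: [0.051, 0.999, -0.0, 0.0]
ft_force: [-0.3, 0.5, -0.6]
grip_width: 0.0701
grip_force: 0.0
```

Emit:
step_arm([
  [0,0,0,0,0,0],
  [0,0,0,0,0,0],
  [0,0,0,0,0,0],
  [0,0,0,0,0,0],
  [0,0,0,0,0,0],
  [0,0,0,0,0,0],
  [0,0,0,0,0,0],
  [0,0,0,0,0,0],
  [0,0,0,0,0,0],
  [0,0,0,0,0,0],
  [0,0,0,0,0,0],
  [0,0,0,0,0,0],
])

```text
time: 42.92
position: [0.6269, -0.1931, 0.5112]
tool_rot: [0.051, 0.999, -0.0, -0.0]
ft_force: [-1.1, -0.3, 0.5]
grip_width: 0.0705
grip_force: 0.0
```

Emit:
step_arm([
  [0,0,0,0,0,0],
  [0,0,0,0,0,0],
  [0,0,0,0,0,0],
  [0,0,0,0,0,0],
  [0,0,0,0,0,0],
  [0,0,0,0,0,0],
  [0,0,0,0,0,0],
  [0,0,0,0,0,0],
  [0,0,0,0,0,0],
  [0,0,0,0,0,0],
  [0,0,0,0,0,0],
  [0,0,0,0,0,0],
])

```text
time: 44.42
position: [0.6269, -0.1931, 0.5113]
tool_rot: [0.051, 0.999, -0.0, 0.0]
ft_force: [-0.7, 0.1, -0.4]
grip_width: 0.0698
grip_force: 0.0
```

```bash
python3 -c "
from rig import hand_in
print(hand_in())"
```

```text
the job is handed in; nothing more can be done
None
```

I hung the tray's bail on the scale hook, lowered it about 49 mm until the wrist force read roughly zero, released it, backed off and handed in at 44 s; the camera calls had run out before release, so the final hang was not checked by picture, and no verdict came back.

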